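Leak-check the gas valve, shut it and set it two turns open

ROBOT

A 6-joint arm with a two-finger parallel gripper is mounted at the origin on a cart in front of the work surface, level with it; the furniture and walls round the work are solid. World frame = base frame: x ahead of the robot, y to its left, z up, the work surface at z = 0. Lengths are in m, angles in rad, forces in N, time in s.
With the tool pointing down it reaches from about 0.275 to 1 m from the base axis. Payload 8.4 kg.
Tool frame: the origin (TCP) lies midway between the tips of the shut fingers; the grasp point (between the pads) lies 19 mm behind it (grip_point_offset is the distance from the TCP to the grasp point, in m); z points along the fingers, y is the direction in which the jaws open and shut (so a half turn about z gives the same grasp; the last joint's range is limited). The gripper opens to 85 mm and grips with 20 to 120 N. Pads are 22 mm wide; open, the fingers measure 114 mm over their backs; the gripper's body (76 mm by 85 mm) begins 54 mm behind the grasp point. The pads swing forward as they close: fully open they stand 13 mm farther back than shut.
Start: joints at [-1.158, 0.353, 1.633, -0, 1.155, -0.002], TCP at [0.252, -0.572, 0.231] pointing down, gripper open.
Joint ranges: [-2.63, 2.63], [-0.92, 2.1], [0.06, 2.66], [-1.3, 4.44], [0, 2.69], [-3.02, 3.02]. Speed limits (rad/s): [2.22, 2.22, 2.79, 3.14, 3.14, 3.14].

INTERFACE

Orientations are given as a unit quaternion [w, x, y, z].
In Python, from station import * gives the robot as it stands. The module is installed in compiled form; this text tells all that it offers.
- The arm moves only by the shell command python3 -m creep 'ROWS'. ROWS is text: rows parted by semicolons, each of 7 numbers parted by spaces: the opening, from 0 (shut) to 1 (fully open), then the shift along the tool's x, y, z in cm, then the turn, a rotation vector about the tool's x, y, z in degrees. In form: fingers x y z wx wy wz; .... A call has 1 to 20 rows; each row is the pose to reach, as a shift and turn from the pose commanded when the call began, along the tool's axes at that moment; what a row does not reach only later rows make up. A row lasts 1/8 s, in which the tool goes at most 62.5 mm and 10.7 degrees, less where a joint would pass 70% of its speed; a pose out of reach is approached as far as the arm can. A call with a gripper value outside its range is refused whole. The fingers move at their own pace and stop on an object; the grip force is fixed at half the most. Time passes only in rows, so rows that repeat a pose let the fingers close. It gives the time, the measured TCP pose, the force and the opening at its end, in the units of the state.
- sense(): the state, without advancing time (a new reading comes with each control period).
- snapshot(name): name is "scene" or "top" or "wrist"; returns (picture, depth): 420x560x3 uint8, red, green, blue; 420x560 float32, m along the optical axis (not along the pixel's ray), 0 where there is no reading.
- camera_model(name): a dict with "fx", "fy", "cx", "cy" (pixels), "R" (3x3) and "t" (3): a world point X has camera coordinates R X + t. Camera axes: x right, y down, z forward; pixel columns grow to the right and rows downward; lengths in m; the calibration is good to about 2 mm. A picture is of the moment at which its call begins: read the wrist's pose just before it. camera_model takes no time and is no camera call; for the wrist camera it gives the pose at the moment of the call.
- hand_in(): hands the job in, once; it reports no verdict.
The state is a dict: "clock": time; "joints": joint angles; "qd": joint speeds; "tau": joint torques, N m; "ee_pos": TCP position; "eef_rot": TCP orientation; "contact_force": force on the tool from outside, world axes, zero at the start; "moment": the same for the moment, N m; "gripper_width": finger opening in m.
Only numpy, scipy, OpenCV 4.12 (cv2) and the standard library are available. Lean on these libraries where they do the work, as an engineer would, in place of code of your own. Each camera call takes 0.05 s, during which the arm holds its last target.

TASK

Check the valve station for leaks by pressing the foot of the leak probe, held upright, squarely onto the top of the inlet test port (the one beside the big union nut) and then of the outlet test port, and stand the probe back upright on the bench. Then turn the handwheel by its revolving handle clockwise until it is shut hard against its stop, and back it off exactly two full turns. Finish with the gripper still holding the handle there, wheel at rest; leave the other things on the bench where they are.

Things in the scene. Friction and masses are not known exactly. Their poses are not given: they have to be found in the camera images.
- valve_stand: Fixed valve station: steel base plate 80 x 300 x 8 mm with a brass pipe run 20 mm thick along it, axis 40 mm up, the valve in the middle. Origin: centre of the plate's underside. x across the run (roughly away from the robot), y along it to the inlet end (roughly left), z up. Inlet end: big six-sided union nut 40 mm across and a copper elbow. Outlet end (-y): slim ribbed hose tail.
- inlet_port: Inlet test port: small brass stub with a flat round top 14 mm across, fixed on the pipe run 105 mm from the valve stem, beside the big union nut. Origin at its foot, 20 mm below its top; z up.
- inlet_port_top (a point): Centre of the flat top of the inlet test port, 70 mm above the bench.
- outlet_port: Outlet test port: same brass stub, 105 mm from the valve stem on the other side, beside the ribbed hose tail. Origin at its foot, 20 mm below its top; z up.
- outlet_port_top (a point): Centre of the flat top of the outlet test port, 70 mm above the bench.
- leak_probe: Loose leak probe, about 160 g, 110 mm tall, standing upright on its round flat steel sensing foot (36 mm across below, 38 at most, 17 tall). Above a thin neck is a round black handle 25 mm thick, from 42 to 104 mm above the foot's underside: grasp it there. Origin: centre of the foot's underside; z up through the handle. It starts left or right of the station.
- valve_wheel (a joint): Turn of the handwheel, rad. 0 = shut, against a rigid stop; grows as it opens, counter-clockwise from above; two full turns = 12.57; free to 22. Starts between 1.5 and 5. Stays where left, does not rise or sink; takes about 0.1 N m to turn (3 N at the handle), so the stop is plainly felt. At 0 and after each full turn the handle stands on the valve_stand's -x side of the axis.
- wheel_centre (a point): Fixed point on the wheel's turning axis, level with the top of the rim, 93 mm above the bench. The dark steel wheel is 84 mm across; its handle's axis runs round this point at a radius of 36 mm.
- spin_handle: Upright black handle on the rim of the wheel, round, 19 mm thick from 20 to 40 mm above its foot, 50 mm tall in all. It revolves freely about its own upright axis, so a gripper may hold it from above and be led round the circle without turning. Origin: centre of the handle's foot, 93.5 mm above the bench, on its axis; z up.
- bead_press_2: Bystander: small bead stamp with a turned wooden handle, 22 mm thick, 62 mm tall, standing. Origin: centre of its underside.
- cork: Bystander: cork block 30 x 60 x 24 mm. Origin: centre of its underside.
- graphite_block: Bystander: flat black graphite pad 52 x 82 x 11 mm. Origin: centre of its underside.
There are look-alikes about, which are no part of the job. What is shaped like the leak_probe but blue or red is not meant.

How it is judged:
By the outcome, as a careful person would: the job done as asked, in the order asked, and still so for the second after the job is handed in, while the arm keeps its last pose, push and grip.
It also fails if it takes over 72 s, if anything falls off the work surface, if the arm or the gripper's body presses on something with over 40 N, if the wrist force passes 120 N, or if a joint passes its speed limit or range.

## Working session

There is one attempt and no reset: what is moved stays moved. The work goes in short steps, Python scripts to look and compute and a shell command to move; the robot and the scene stay as the last step left them, time stands still between calls to the robot, and variables do not carry over. Pictures are saved under pics/ and viewed, and the job is handed in when it is done.

```bash
ls; mkdir -p pics
python3 - <<'E'
from station import *
import cv2
s=sense();print(s)
for n in("scene","top","wrist"):
    p,d=snapshot(n);cv2.imwrite(f"pics/{n}0.png",p[:,:,::-1]);c=camera_model(n);print(n,c)
E
```

```text
pics
{'clock': 0.0, 'joints': array([-1.15841540e+00,  3.53598917e-01,  1.63417411e+00, -9.44483018e-06,
        1.15521286e+00, -2.38469850e-03]), 'qd': array([0.00047057, 0.00011585, 0.00084833, 0.00142229, 0.00069079,
       0.00056007]), 'tau': array([ 2.41648086e-03, -6.05246902e+01, -3.42061508e+01,  1.22931265e-04,
        9.46891465e-03, -4.33477646e-05]), 'ee_pos': array([ 0.25166477, -0.57154479,  0.23057533]), 'eef_rot': array([-6.81148205e-04,  9.78572513e-01,  2.05901316e-01, -1.46035039e-04]), 'contact_force': array([-0.12242908,  0.08083797,  0.32309526]), 'moment': array([-0.00976251,  0.01249733, -0.00452958]), 'gripper_width': 0.08558625426429568}
scene {'fx': 402.06432529465116, 'fy': 402.06432529465116, 'cx': 281.61057346305915, 'cy': 210.1210023847405, 'R': array([[ 0.49065251, -0.8712737 , -0.01192683],
       [-0.35166576, -0.18547791, -0.91756697],
       [ 0.7972398 ,  0.4544008 , -0.39740233]]), 't': array([-0.36425007,  0.29816832,  0.50858936])}
top {'fx': 531.5739480452685, 'fy': 531.5739480452685, 'cx': 275.34148672102566, 'cy': 204.33005158296447, 'R': array([[ 2.81162371e-02, -9.99604254e-01, -9.01605652e-04],
       [-9.96887385e-01, -2.79733358e-02, -7.37091127e-02],
       [ 7.36547217e-02,  2.97122219e-03, -9.97279376e-01]]), 't': array([-0.07544875,  0.64921882,  1.46874192])}
wrist {'fx': 292.12470626725616, 'fy': 292.12470626725616, 'cx': 275.05490415337954, 'cy': 205.8564222607512, 'R': array([[ 4.03323653e-01, -9.15056986e-01, -8.61796704e-04],
       [-8.80055941e-01, -3.88154115e-01,  2.73565208e-01],
       [-2.50662265e-01, -1.09576890e-01, -9.61853073e-01]]), 't': array([-0.62390522, -0.03544655,  0.37936392])}
```

View pics/scene0.png

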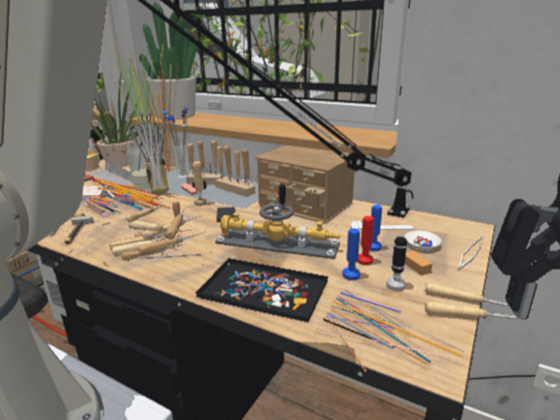

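View pics/top0.png

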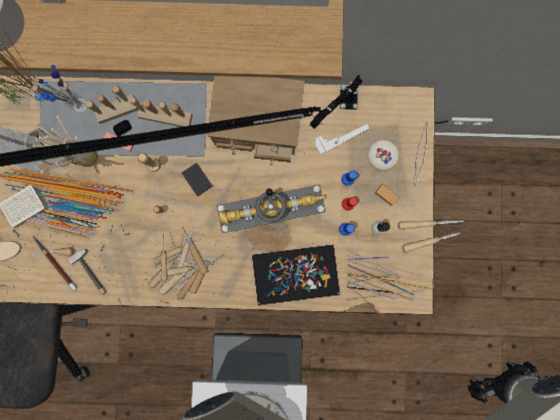

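View pics/wrist0.png

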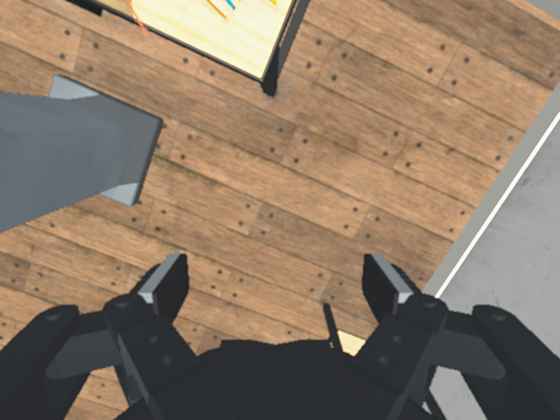

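```bash
cat > h.py <<'E'
from station import *
import cv2, numpy as np
def ray(c,u,v,z):
    R=c["R"];t=c["t"];o=-R.T@t
    d=R.T@np.array([(u-c["cx"])/c["fx"],(v-c["cy"])/c["fy"],1.]);k=(z-o[2])/d[2]
    return o+k*d
def dpt(c,u,v,dep):
    return c["R"].T@(np.array([(u-c["cx"])/c["fx"],(v-c["cy"])/c["fy"],1.])*dep-c["t"])
def proj(c,X):
    p=c["R"]@np.array(X)+c["t"];return np.array([c["fx"]*p[0]/p[2]+c["cx"],c["fy"]*p[1]/p[2]+c["cy"]])
def cloud(c,d):
    v,u=np.mgrid[0:d.shape[0],0:d.shape[1]]
    P=np.stack([(u-c["cx"])/c["fx"]*d,(v-c["cy"])/c["fy"]*d,d],-1)-c["t"]
    return P@c["R"]
E
python3 - <<'E'
from h import *
p,d=snapshot("top");c=camera_model("top");np.save("topd.npy",d);cv2.imwrite("pics/top1.png",p[:,:,::-1])
P=cloud(c,d)
a=p[170:250,200:420];cv2.imwrite("pics/topz.png",cv2.resize(a[:,:,::-1],None,fx=3.6,fy=3.6,interpolation=cv2.INTER_CUBIC))
s=cv2.imread("pics/scene0.png")[170:300,200:450];cv2.imwrite("pics/scenez.png",cv2.resize(s,None,fx=3.2,fy=3.2,interpolation=cv2.INTER_CUBIC))
for u,v in[(380,227),(381,228),(347,229),(350,203),(387,195),(269,192),(271,207),(231,214),(313,202),(290,110),(200,125),(320,112),(197,179),(160,209),(260,110),(300,100)]:
    print(u,v,P[v,u].round(3))
E
```

```text
380 227 [ 0.593 -0.338  0.096]
381 228 [ 0.59  -0.338  0.108]
347 229 [ 0.585 -0.248  0.108]
350 203 [ 0.653 -0.254  0.114]
387 195 [ 0.686 -0.37   0.023]
269 192 [ 0.674 -0.04   0.146]
271 207 [ 0.638 -0.046  0.099]
231 214 [0.618 0.063 0.068]
313 202 [ 0.658 -0.16   0.06 ]
290 110 [ 0.861 -0.087  0.259]
200 125 [0.786 0.105 0.407]
320 112 [ 0.876 -0.164  0.19 ]
197 179 [0.717 0.166 0.02 ]
160 209 [0.627 0.259 0.055]
260 110 [ 0.886 -0.011  0.154]
300 100 [ 0.915 -0.114  0.156]
```

View pics/topz.png

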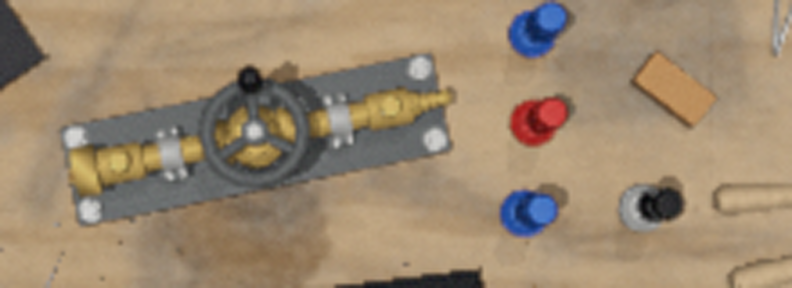

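View pics/scenez.png

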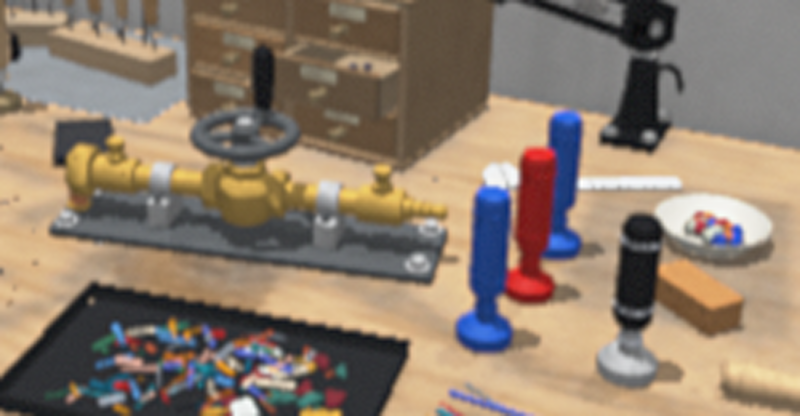

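Run:
```python
from h import *
p=cv2.imread("pics/top1.png")
def z(x0,y0,w,h,f,n): cv2.imwrite(f"pics/{n}.png",cv2.resize(p[y0:y0+h,x0:x0+w],None,fx=f,fy=f,interpolation=cv2.INTER_NEAREST))
z(212,180,60,45,12,"zl"); z(275,180,60,45,12,"zr"); z(330,210,66,30,12,"zp")
```

```text
(no output)
```

View pics/zl.png

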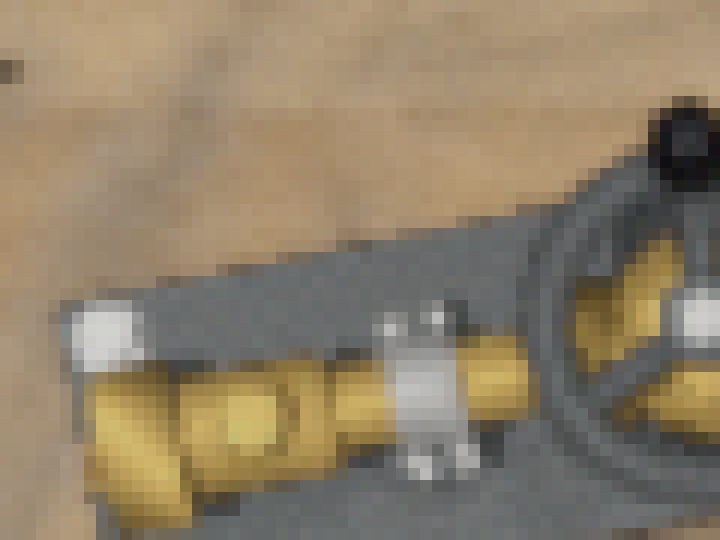

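View pics/zr.png

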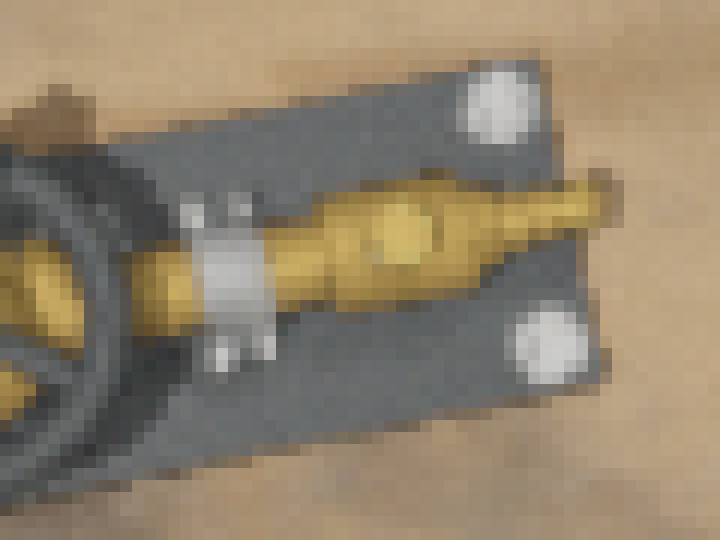

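View pics/zp.png

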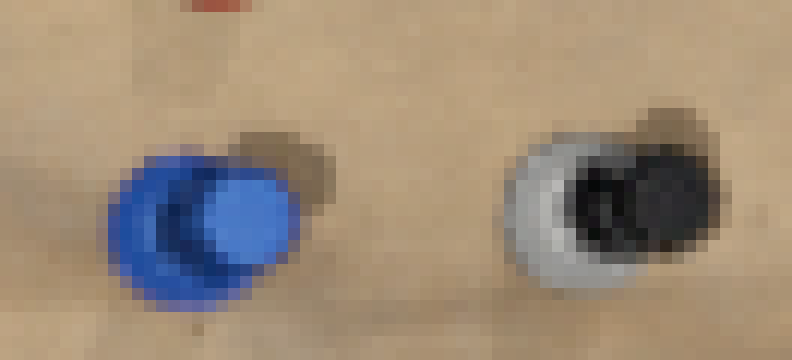

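Run:
```python
from h import *
c=camera_model("top")
L=ray(c,232.75,214.3,.07);R=ray(c,308.25,199.1,.07);H=ray(c,270.25,206,.096);K=ray(c,269,191.2,.1435)
print("L",L,"R",R,np.linalg.norm((L-R)[:2]));m=(L+R)/2;print("mid",m,"hub",H,"handle",K,np.linalg.norm((K-m)[:2]))
y=(L-R)[:2];yaw=np.arctan2(-y[0],y[1]);print("yaw",np.degrees(yaw))
k=(K-m)[:2];print("handle ang from -x",np.degrees(np.arctan2(k[1],k[0])-yaw)-180)
print("probe top",ray(c,385.5,226.2,.11),"foot",ray(c,377.8,227.2,.008))
print("blue top",ray(c,330+250/12-.5,210+222/12-.5,.11))
s=cv2.imread("pics/scene0.png");c=camera_model("scene")
for n,X in dict(L=L,R=R,probe=ray(camera_model("top"),385.5,226.2,.11)).items(): print(n,proj(c,X))
```

```text
L [0.61727533 0.05761009 0.07      ] R [ 0.66446643 -0.14649509  0.07      ] 0.20948967518452838
mid [ 0.64087088 -0.0444425   0.07      ] hub [ 0.64090534 -0.04393114  0.096     ] handle [ 0.67583947 -0.04018523  0.1435    ] 0.03522678302831323
yaw 13.018575058091669
handle ang from -x -186.07723346674433
probe top [ 0.59506453 -0.3494581   0.11      ] foot [ 0.59554686 -0.34866018  0.008     ]
blue top [ 0.58771615 -0.25685128  0.11      ]
L [236.37168867 212.60753527]
R [319.33811641 221.80889717]
probe [400.547658   237.31484897]
```

```bash
cat >> h.py <<'E'
from scipy.spatial.transform import Rotation as Ro
def go(X):
    s=sense();q=s["eef_rot"];R=Ro.from_quat([q[1],q[2],q[3],q[0]])
    return (R.inv().apply(np.array(X)-s["ee_pos"])*100).round(2)
def st():
    s=sense();q=s["eef_rot"];R=Ro.from_quat([q[1],q[2],q[3],q[0]]).as_matrix()
    print("t",round(s["clock"],2),"pos",s["ee_pos"].round(4),"x",R[:,0].round(3),"z",R[:,2].round(4),"F",s["contact_force"].round(1),"w",round(s["gripper_width"],4),"j6",s["joints"][5].round(2))
E
python3 -c "
from h import *
st();print(go([.595,-.349,.2]))"
```

```text
t 0.2 pos [ 0.2518 -0.5717  0.2308] x [ 0.915  0.403 -0.   ] z [-4.e-04  8.e-04 -1.e+00] F [0.3 0.1 1. ] w 0.0854 j6 -0.0
[40.39 -6.55  3.09]
```

```bash
python3 -m creep '1 5 -0.8 0 0 0 0; 1 11 -1.8 0 0 0 0; 1 17 -2.8 0.5 0 0 0; 1 23 -3.8 1 0 0 0; 1 29 -4.8 2 0 0 0; 1 34.5 -5.6 2.5 0 0 0; 1 38.5 -6.2 3 0 0 0; 1 40.4 -6.5 3 0 0 0; 1 40.4 -6.5 3 0 0 0'
python3 - <<'E'
from h import *
st();c=camera_model("wrist")
p,d=snapshot("wrist");cv2.imwrite("pics/w1.png",p[:,:,::-1]);np.save("w1d.npy",d)
for z in(0.0,.0085,.104,.11): print(z,proj(c,[.595,-.349,z]))
P=cloud(c,d); m=(P[...,2]>.045)&(P[...,2]<.10)&(np.hypot(P[...,0]-.595,P[...,1]+.349)<.03)&(d>0)
Q=P[m];print(len(Q),Q[:,:2].min(0),Q[:,:2].max(0))
st()
E
```

```text
clock: 1.32
ee_pos: [0.5958, -0.3493, 0.2011]
eef_rot: [-0.0, 0.978, 0.207, -0.0]
contact_force: [0.8, -0.8, -0.7]
gripper_width: 0.0857
t 1.32 pos [ 0.5958 -0.3493  0.2011] x [ 0.915  0.404 -0.   ] z [-4.e-04 -0.e+00 -1.e+00] F [ 0.8 -0.8 -0.7] w 0.0857 j6 0.62
0.0 [275.01904491 183.80848948]
0.0085 [275.01849714 185.26869704]
0.104 [275.00988557 208.22461343]
0.11 [275.00912874 210.24209998]
301 [ 0.59183471 -0.36162723] [ 0.60655701 -0.33735711]
t 1.38 pos [ 0.5949 -0.35    0.2012] x [ 0.915  0.403 -0.001] z [-6.e-04 -2.e-04 -1.e+00] F [ 0.3 -1.1 -0.1] w 0.0856 j6 0.62
```

View pics/w1.png

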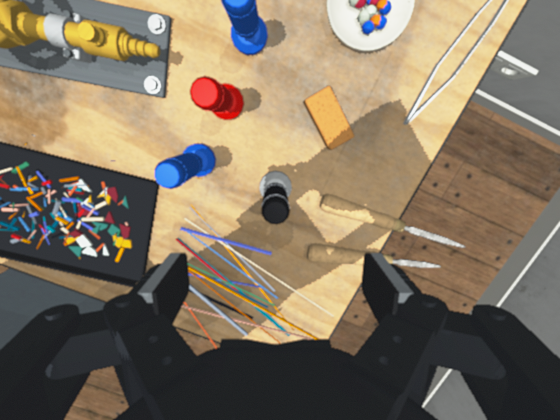

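```bash
python3 -m creep '1 0 0 4 0 0 0; 1 0 0 9 0 0 0; 1 0 0 12.5 0 0 0; 1 0 0 14.3 0 0 0; 1 0 0 14.5 0 0 0; 0 0 0 14.5 0 0 0; 0 0 0 14.5 0 0 0; 0 0 0 14.5 0 0 0; 0 0 0 14.5 0 0 0'
python3 - <<'E'
from h import *
st()
p,d=snapshot("wrist");cv2.imwrite("pics/w2.png",p[:,:,::-1])
E
```

```text
clock: 2.5
ee_pos: [0.5958, -0.3497, 0.0573]
eef_rot: [0.0, 0.979, 0.206, 0.0]
contact_force: [-2.6, 1.3, 6.0]
gripper_width: 0.0238
t 2.5 pos [ 0.5958 -0.3497  0.0573] x [0.915 0.403 0.001] z [ 8.e-04 -3.e-04 -1.e+00] F [-2.6  1.3  6. ] w 0.0238 j6 0.62
```

View pics/w2.png

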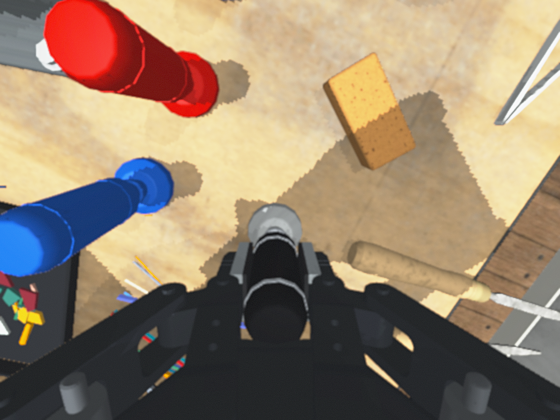

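```bash
python3 -m creep '0 0 0 -3 0 0 0; 0 0 0 -8 0 0 0; 0 0 0 -13 0 0 0; 0 0 0 -16.5 0 0 0; 0 0 0 -17.8 0 0 0; 0 0 0 -17.8 0 0 0'
python3 - <<'E'
from h import *
st()
for n in("wrist","scene"):
    p,d=snapshot(n);cv2.imwrite(f"pics/{n}3.png",p[:,:,::-1])
s=p[130:290,300:500];cv2.imwrite("pics/scene3z.png",cv2.resize(s[:,:,::-1],None,fx=3.5,fy=3.5,interpolation=cv2.INTER_CUBIC))
print(go([.6173,.0576,.235]))
E
```

```text
clock: 3.3
ee_pos: [0.5955, -0.3497, 0.2342]
eef_rot: [0.0, 0.979, 0.206, 0.0]
contact_force: [-1.0, -0.5, -1.1]
gripper_width: 0.0238
t 3.3 pos [ 0.5955 -0.3497  0.2342] x [0.915 0.403 0.   ] z [ 4.e-04 -3.e-04 -1.e+00] F [-1.  -0.5 -1.1] w 0.0238 j6 0.62
[ 18.47 -36.32  -0.22]
```

View pics/scene3z.png

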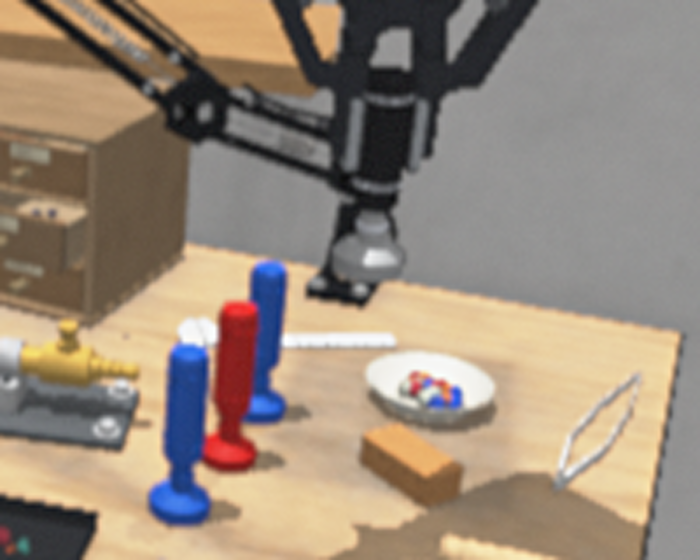

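View pics/wrist3.png

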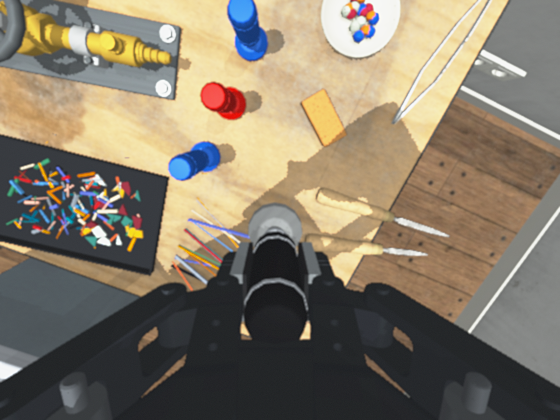

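Run:
```python
from h import *
c=camera_model("wrist");s=sense();q=s["eef_rot"];R=Ro.from_quat([q[1],q[2],q[3],q[0]])
t=np.linspace(0,2*np.pi,72)
for off in(-3,0,3):
  for r,h in((19,.006),(18,0)):
    ring=np.array([[ (r*np.cos(a)+off)/1000, r*np.sin(a)/1000,.0573-h] for a in t])
    W=R.apply(ring)+s["ee_pos"];pp=np.array([proj(c,w) for w in W]);print(off,r,pp[:,1].min().round(1),pp[:,0].min().round(1),pp[:,0].max().round(1))
p=cv2.imread("pics/wrist3.png")[190:270,230:320];cv2.imwrite("pics/w3z.png",cv2.resize(p,None,fx=7,fy=7,interpolation=cv2.INTER_NEAREST))
```

```text
-3 19 203.8 249.0 302.6
-3 18 203.0 251.1 300.5
0 19 199.6 248.9 302.7
0 18 198.9 251.0 300.6
3 19 195.4 248.8 302.8
3 18 194.8 250.9 300.7
```

View pics/w3z.png

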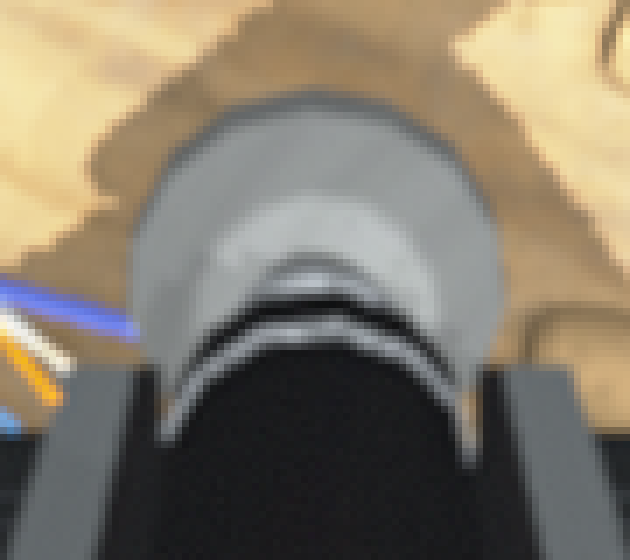

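```bash
python3 -m creep '0 1.5 -4 0 0 0 0; 0 3.5 -9.5 0 0 0 0; 0 5.5 -15 0 0 0 0; 0 7 -20.5 0 0 0 0; 0 9 -26 0 0 0 0; 0 11 -31.5 0 0 0 0; 0 12.3 -35.2 0 0 0 0; 0 12.5 -36.3 0 0 0 0; 0 12.5 -36.3 0 0 0 0'
python3 - <<'E'
from h import *
st();c=camera_model("wrist")
p,d=snapshot("wrist");cv2.imwrite("pics/w4.png",p[:,:,::-1])
print(proj(c,[.6173,.0576,.07]))
E
```

```text
clock: 4.53
ee_pos: [0.5629, 0.033, 0.2331]
eef_rot: [0.0, 0.978, 0.207, -0.001]
contact_force: [-0.4, -0.4, -1.6]
gripper_width: 0.0236
t 4.53 pos [0.5629 0.033  0.2331] x [ 0.915  0.404 -0.002] z [-2.e-03 -5.e-04 -1.e+00] F [-0.4 -0.4 -1.6] w 0.0236 j6 1.21
[275.1317552  132.84792914]
```

View pics/w4.png

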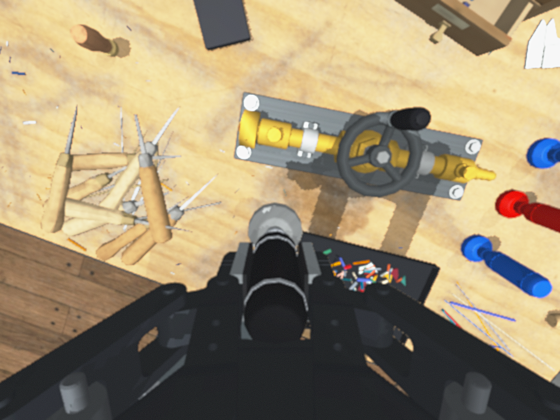

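Run:
```python
from h import *
p=cv2.imread("pics/w4.png")
cv2.imwrite("pics/w4z.png",cv2.resize(p[100:180,235:345],None,fx=7,fy=7,interpolation=cv2.INTER_NEAREST))
cv2.imwrite("pics/w4y.png",cv2.resize(p[140:220,410:500],None,fx=7,fy=7,interpolation=cv2.INTER_NEAREST))
st();print(go([.6173,.0576,.14]))
c=camera_model("wrist");print(proj(c,[.66446643,-.14649509,.07]))
```

```text
t 4.58 pos [0.5632 0.0323 0.2334] x [ 0.915  0.403 -0.002] z [-1.4e-03 -5.0e-04 -1.0e+00] F [ 0.2 -0.1 -0.6] w 0.0234 j6 1.21
[ 5.99 -0.13  9.33]
[469.12519339 171.16320931]
```

View pics/w4z.png

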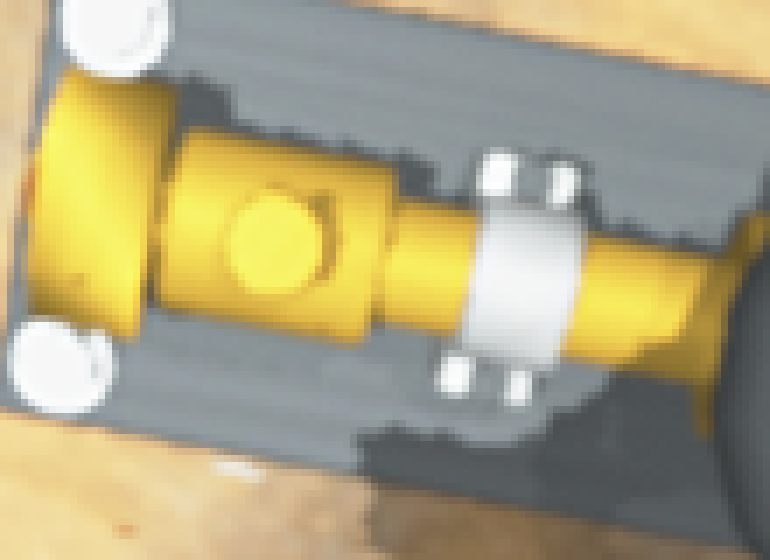

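View pics/w4y.png

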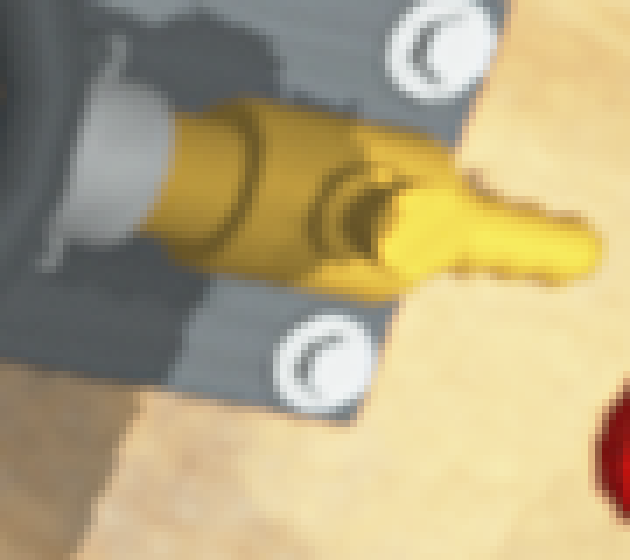

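```bash
python3 -m creep '0 3 -0.1 0 0 0 0; 0 5.5 -0.2 1 0 0 0; 0 6 -0.2 4 0 0 0; 0 6 -0.2 7.5 0 0 0; 0 6 -0.2 9.5 0 0 0; 0 6 -0.2 10.2 0 0 0; 0 6 -0.2 10.2 0 0 0'
python3 - <<'E'
from h import *
st()
for n in("scene","wrist"):
    p,d=snapshot(n);cv2.imwrite(f"pics/{n}5.png",p[:,:,::-1])
    a=p[160:260,190:330] if n=="scene" else p[130:250,200:360]
    cv2.imwrite(f"pics/{n}5z.png",cv2.resize(a[:,:,::-1],None,fx=5,fy=5,interpolation=cv2.INTER_CUBIC))
E
```

```text
clock: 5.45
ee_pos: [0.6178, 0.0579, 0.1321]
eef_rot: [0.0, 0.979, 0.205, -0.0]
contact_force: [0.2, -0.1, -1.3]
gripper_width: 0.0235
t 5.45 pos [0.6178 0.0579 0.1321] x [ 0.916  0.402 -0.001] z [-5.e-04 -2.e-04 -1.e+00] F [ 0.2 -0.1 -1.3] w 0.0235 j6 1.25
```

View pics/scene5z.png

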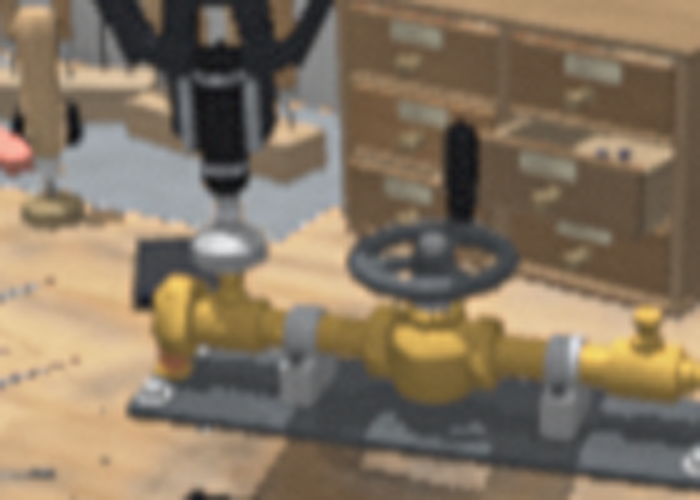

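View pics/wrist5z.png

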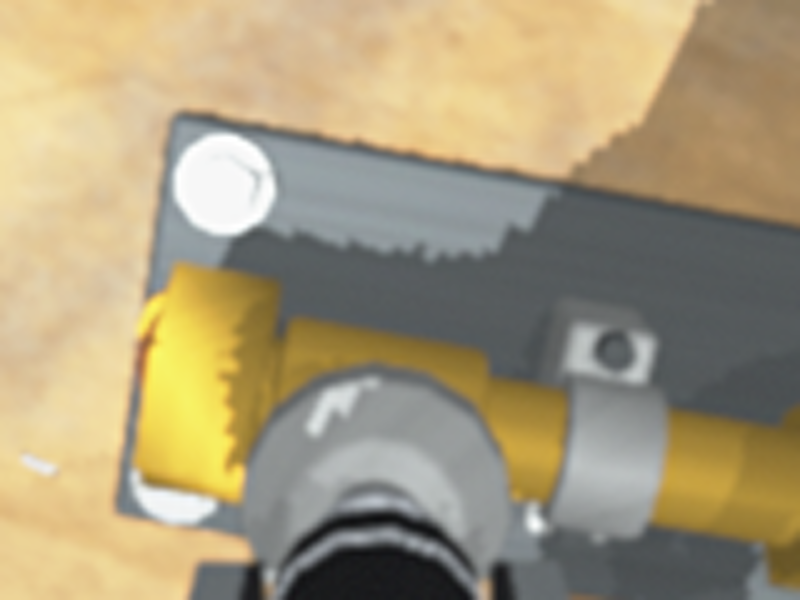

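```bash
python3 -m creep '0 0 0 0.25 0 0 0; 0 0 0 0.4 0 0 0; 0 0 0 0.5 0 0 0; 0 0 0 0.55 0 0 0; 0 0 0 0.55 0 0 0'
```

```text
clock: 6.18
ee_pos: [0.6178, 0.059, 0.1272]
eef_rot: [-0.0, 0.979, 0.206, 0.0]
contact_force: [-1.9, 0.7, 5.3]
gripper_width: 0.0236
```

```bash
python3 -m creep '0 0 0 0.08 0 0 0; 0 0 0 0.12 0 0 0; 0 0 0 0.12 0 0 0; 0 0 0 0.12 0 0 0'
python3 - <<'E'
from h import *
st();print(sense()["moment"])
for n in("scene","wrist"):
    p,d=snapshot(n);cv2.imwrite(f"pics/{n}6.png",p[:,:,::-1])
    a=p[160:260,190:330] if n=="scene" else p[130:250,200:360]
    cv2.imwrite(f"pics/{n}6z.png",cv2.resize(a[:,:,::-1],None,fx=5,fy=5,interpolation=cv2.INTER_CUBIC))
E
```

```text
clock: 6.68
ee_pos: [0.6181, 0.0591, 0.1271]
eef_rot: [-0.0, 0.979, 0.206, 0.001]
contact_force: [-3.6, 0.6, 14.4]
gripper_width: 0.0235
t 6.67 pos [0.6181 0.0591 0.1271] x [0.915 0.403 0.001] z [ 1.2e-03  3.0e-04 -1.0e+00] F [-3.6  0.6 14.4] w 0.0235 j6 1.25
[ 0.06101514  0.93340519 -0.01590173]
```

View pics/scene6z.png

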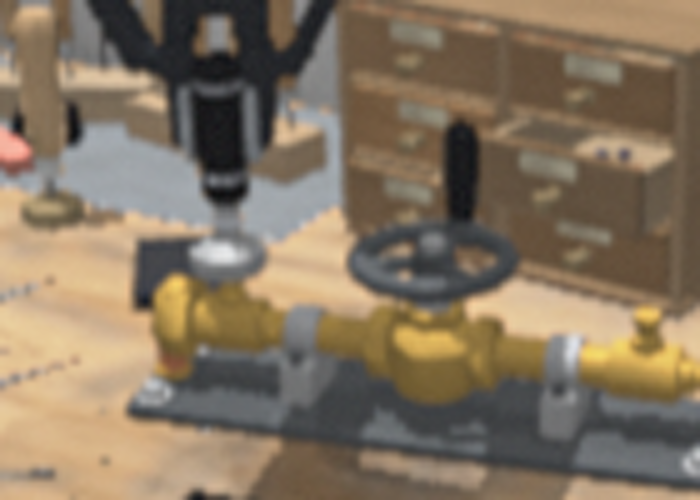

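View pics/wrist6z.png

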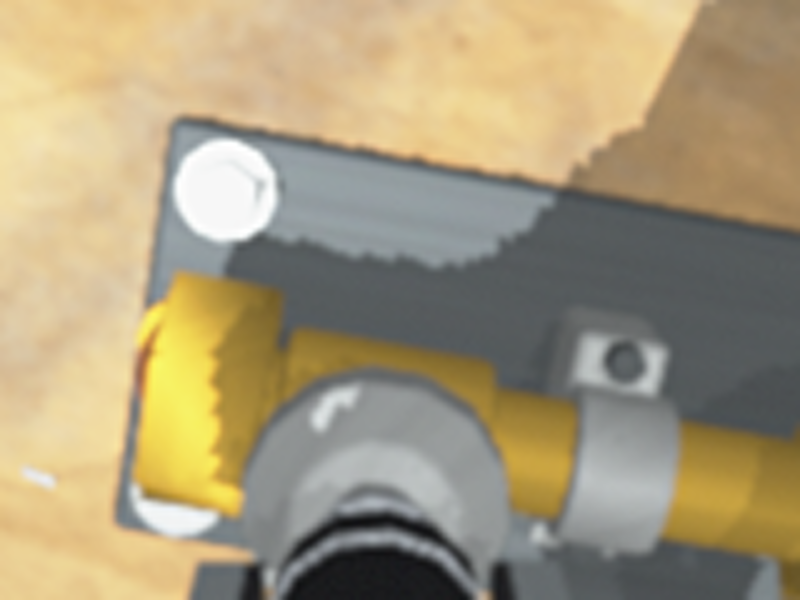

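```bash
python3 -m creep '0 0 0 -1.5 0 0 0; 0 0 0 -6 0 0 0; 0 0 0 -10 0 0 0; 0 0 0 -10.3 0 0 0; 0 0 0 -10.3 0 0 0'; python3 -c "
from h import *
st();print(go([.6649,-.1463,.135]))"
```

```text
clock: 7.4
ee_pos: [0.6173, 0.0588, 0.2283]
eef_rot: [0.0, 0.979, 0.206, -0.0]
contact_force: [-0.4, 1.2, -2.0]
gripper_width: 0.0234
t 7.4 pos [0.6173 0.0588 0.2283] x [ 0.915  0.403 -0.   ] z [-2.e-04 -1.e-04 -1.e+00] F [-0.4  1.2 -2. ] w 0.0234 j6 1.25
[-3.91 20.69  9.33]
```

```bash
python3 -m creep '0 -0.7 4 0 0 0 0; 0 -1.8 9.5 0 0 0 0; 0 -2.8 15 0 0 0 0; 0 -3.7 19.5 0 0 0 0; 0 -3.9 20.7 0.5 0 0 0; 0 -3.9 20.7 4 0 0 0; 0 -3.9 20.7 7.5 0 0 0; 0 -3.9 20.7 9.2 0 0 0; 0 -3.9 20.7 9.7 0 0 0; 0 -3.9 20.7 9.7 0 0 0'
python3 - <<'E'
from h import *
st()
for n in("scene","wrist"):
    p,d=snapshot(n);cv2.imwrite(f"pics/{n}7.png",p[:,:,::-1])
    a=p[160:260,230:370] if n=="scene" else p[130:250,200:360]
    cv2.imwrite(f"pics/{n}7z.png",cv2.resize(a[:,:,::-1],None,fx=5,fy=5,interpolation=cv2.INTER_CUBIC))
E
```

```text
clock: 8.65
ee_pos: [0.6657, -0.146, 0.132]
eef_rot: [0.0, 0.979, 0.206, 0.0]
contact_force: [-0.5, -0.5, -0.6]
gripper_width: 0.0236
t 8.65 pos [ 0.6657 -0.146   0.132 ] x [0.915 0.403 0.   ] z [ 4.e-04 -1.e-04 -1.e+00] F [-0.5 -0.5 -0.6] w 0.0236 j6 0.94
```

View pics/scene7z.png

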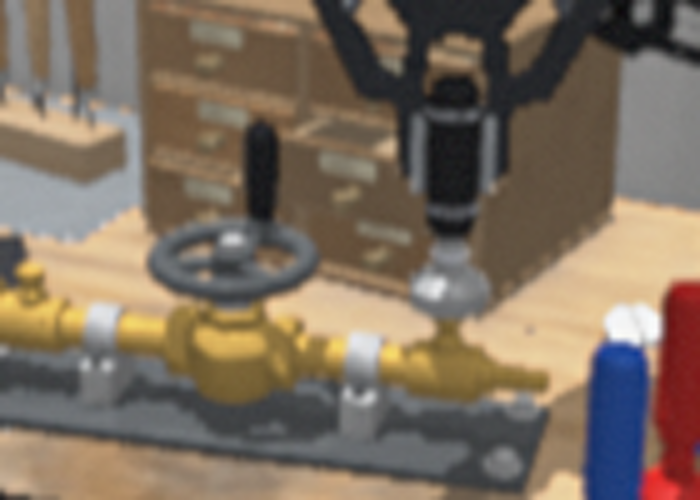

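View pics/wrist7z.png

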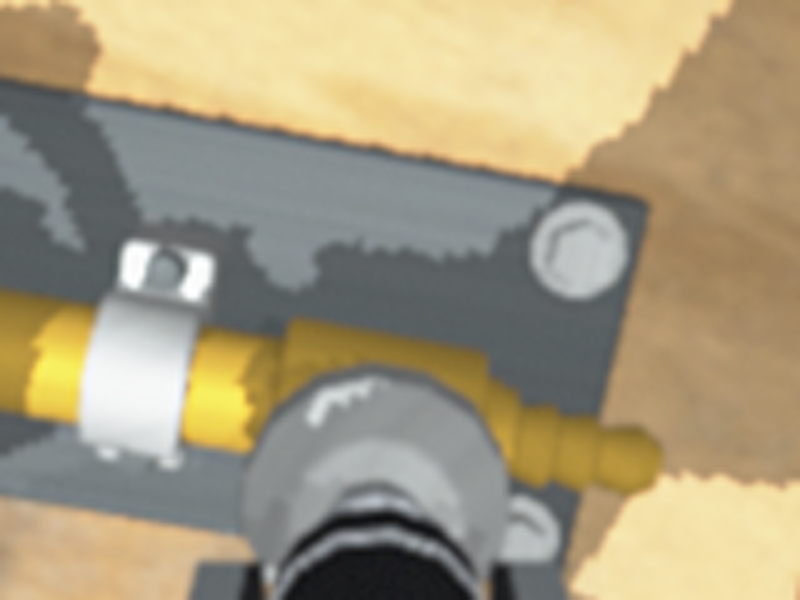

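Centred above the outlet port; press.

```bash
python3 -m creep '0 0 0 0.25 0 0 0; 0 0 0 0.4 0 0 0; 0 0 0 0.5 0 0 0; 0 0 0 0.58 0 0 0; 0 0 0 0.64 0 0 0; 0 0 0 0.64 0 0 0; 0 0 0 0.64 0 0 0; 0 0 0 0.64 0 0 0'
python3 - <<'E'
from h import *
st()
p,d=snapshot("scene");a=p[160:260,230:370]
cv2.imwrite("pics/scene8z.png",cv2.resize(a[:,:,::-1],None,fx=5,fy=5,interpolation=cv2.INTER_CUBIC))
E
```

```text
clock: 9.75
ee_pos: [0.6658, -0.1463, 0.1272]
eef_rot: [0.0, 0.979, 0.206, 0.001]
contact_force: [-3.2, 1.4, 11.9]
gripper_width: 0.0238
t 9.75 pos [ 0.6658 -0.1463  0.1272] x [0.915 0.403 0.001] z [ 1.3e-03 -1.0e-04 -1.0e+00] F [-3.2  1.4 11.9] w 0.0238 j6 0.94
```

View pics/scene8z.png

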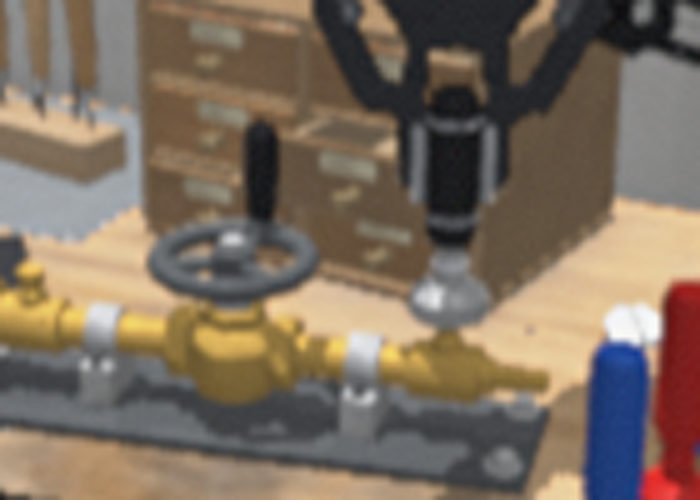

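```bash
python3 -m creep '0 0 0 -1.5 0 0 0; 0 0 0 -6 0 0 0; 0 0 0 -10 0 0 0; 0 0 0 -10.8 0 0 0; 0 0 0 -10.8 0 0 0'; python3 -c "
from h import *
st();print(go([.5955,-.3497,.063]))"
```

```text
clock: 10.42
ee_pos: [0.6653, -0.1463, 0.2333]
eef_rot: [0.0, 0.979, 0.206, 0.0]
contact_force: [0.7, 0.1, -2.1]
gripper_width: 0.0234
t 10.43 pos [ 0.6653 -0.1463  0.2333] x [0.915 0.403 0.   ] z [ 5.e-04 -1.e-04 -1.e+00] F [ 0.7  0.1 -2.1] w 0.0234 j6 0.94
[-14.6   15.8   17.03]
```

```bash
python3 -m creep '0 -2.5 2.7 0 0 0 0; 0 -6 6.5 0 0 0 0; 0 -10 10.8 0 0 0 0; 0 -13.5 14.6 0 0 0 0; 0 -14.6 15.8 0 0 0 0; 0 -14.6 15.8 4 0 0 0; 0 -14.6 15.8 9 0 0 0; 0 -14.6 15.8 14 0 0 0; 0 -14.6 15.8 16.4 0 0 0; 0 -14.6 15.8 17 0 0 0; 0 -14.6 15.8 17.3 0 0 0; 0 -14.6 15.8 17.5 0 0 0; 0 -14.6 15.8 17.6 0 0 0; 0 -14.6 15.8 17.6 0 0 0'; python3 -c "
from h import *
st()"
```

```text
clock: 12.18
ee_pos: [0.5957, -0.3499, 0.0578]
eef_rot: [0.0, 0.979, 0.206, 0.0]
contact_force: [-0.1, 0.3, -1.0]
gripper_width: 0.0234
t 12.18 pos [ 0.5957 -0.3499  0.0578] x [0.915 0.403 0.001] z [ 8.e-04 -5.e-04 -1.e+00] F [-0.1  0.3 -1. ] w 0.0234 j6 0.62
```

```bash
python3 -m creep '0 0 0 0.05 0 0 0; 0 0 0 0.07 0 0 0; 0 0 0 0.07 0 0 0; 1 0 0 0.07 0 0 0; 1 0 0 0.07 0 0 0; 1 0 0 0.07 0 0 0; 1 0 0 0.07 0 0 0; 1 0 0 -2 0 0 0; 1 0 0 -7 0 0 0; 1 0 0 -12 0 0 0; 1 0 0 -15 0 0 0; 1 0 0 -16 0 0 0'
python3 - <<'E'
from h import *
st();print(go([.6758,-.0402,.218]))
for n in("scene","wrist"):
    p,d=snapshot(n);cv2.imwrite(f"pics/{n}9.png",p[:,:,::-1])
E
```

```text
clock: 13.68
ee_pos: [0.5965, -0.3503, 0.221]
eef_rot: [0.002, 0.979, 0.206, 0.002]
contact_force: [0.4, -0.2, -1.1]
gripper_width: 0.0853
t 13.68 pos [ 0.5965 -0.3503  0.221 ] x [0.915 0.403 0.003] z [ 0.0043 -0.0025 -1.    ] F [ 0.4 -0.2 -1.1] w 0.0853 j6 0.62
[ 19.75 -25.19   0.26]
```

View pics/scene9.png

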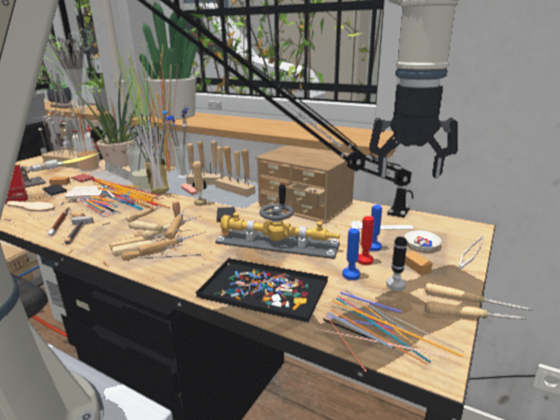

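View pics/wrist9.png

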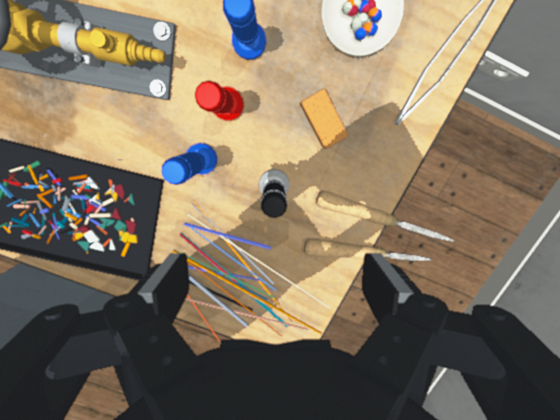

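```bash
python3 -m creep '1 3 -3.8 0 0 0 0; 1 6.5 -8.3 0 0 0 0; 1 10 -12.8 0 0 0 0; 1 13.5 -17.3 0 0 0 0; 1 17 -21.7 0 0 0 0; 1 19.2 -24.5 0 0 0 0; 1 19.8 -25.2 0.2 0 0 0; 1 19.8 -25.2 0.2 0 0 0'
python3 - <<'E'
from h import *
st();c=camera_model("wrist");p,d=snapshot("wrist");cv2.imwrite("pics/w10.png",p[:,:,::-1]);st()
print(proj(c,[.6758,-.0402,.1435]),proj(c,[.6409,-.0442,.096]))
E
```

```text
clock: 14.78
ee_pos: [0.6743, -0.0393, 0.2137]
eef_rot: [-0.0, 0.978, 0.206, -0.001]
contact_force: [-0.0, 0.0, 0.7]
gripper_width: 0.0856
t 14.78 pos [ 0.6743 -0.0393  0.2137] x [ 0.915  0.404 -0.002] z [-2.4e-03 -2.0e-04 -1.0e+00] F [-0.   0.   0.7] w 0.0856 j6 1.1
t 14.82 pos [ 0.6744 -0.04    0.214 ] x [ 0.915  0.403 -0.002] z [-1.9e-03 -3.0e-04 -1.0e+00] F [0.8 0.2 0.3] w 0.0853 j6 1.09
[277.67525069 215.97005563] [266.25464522 234.01413148]
```

View pics/w10.png

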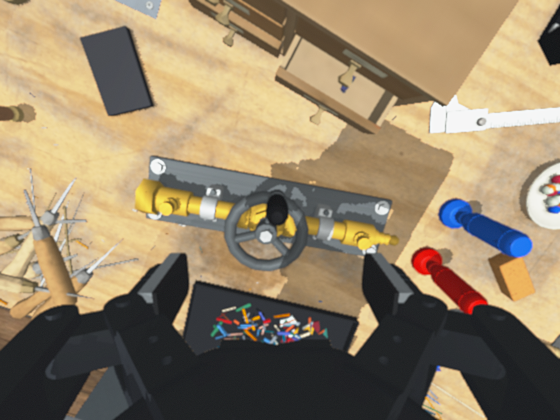

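```bash
python3 -c "
from h import *
st();print(go([.6766,-.0399,.1045]))"
python3 -m creep '1 0.2 0 3 0 0 0; 1 0.2 0 7 0 0 0; 1 0.2 0 10 0 0 0; 1 0.2 0 10.9 0 0 0; 1 0.2 0 10.9 0 0 0; 0 0.2 0 10.9 0 0 0; 0 0.2 0 10.9 0 0 0; 0 0.2 0 10.9 0 0 0; 0 0.2 0 10.9 0 0 0; 0 0.2 0 10.9 0 0 0'
python3 - <<'E'
from h import *
st();p,d=snapshot("wrist");cv2.imwrite("pics/w11.png",p[:,:,::-1]);st()
p,d=snapshot("scene");cv2.imwrite("pics/s11.png",cv2.resize(p[130:270,180:380,::-1],None,fx=4,fy=4,interpolation=cv2.INTER_CUBIC))
E
```

```text
t 14.82 pos [ 0.6744 -0.04    0.214 ] x [ 0.915  0.403 -0.002] z [-1.9e-03 -3.0e-04 -1.0e+00] F [0.8 0.2 0.3] w 0.0853 j6 1.09
[ 0.23  0.08 10.95]
clock: 16.08
ee_pos: [0.6773, -0.0384, 0.1069]
eef_rot: [0.0, 0.979, 0.206, 0.0]
contact_force: [-0.5, 0.4, 6.0]
gripper_width: 0.0165
t 16.07 pos [ 0.6773 -0.0384  0.1069] x [0.915 0.403 0.001] z [ 1.e-03 -1.e-04 -1.e+00] F [-0.5  0.4  6. ] w 0.0165 j6 1.1
t 16.12 pos [ 0.6774 -0.0384  0.1069] x [0.915 0.403 0.001] z [ 0.0011 -0.     -1.    ] F [-1.  -0.4  5.9] w 0.0166 j6 1.1
```

View pics/w11.png

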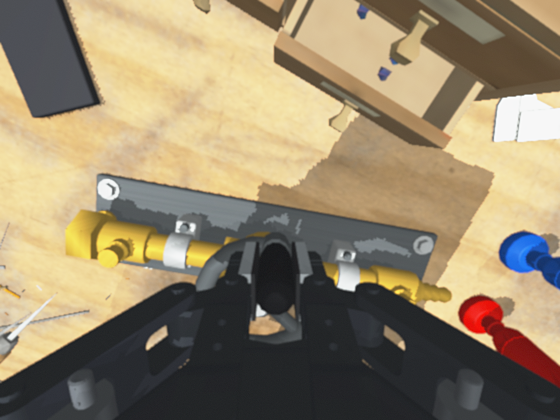

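View pics/s11.png

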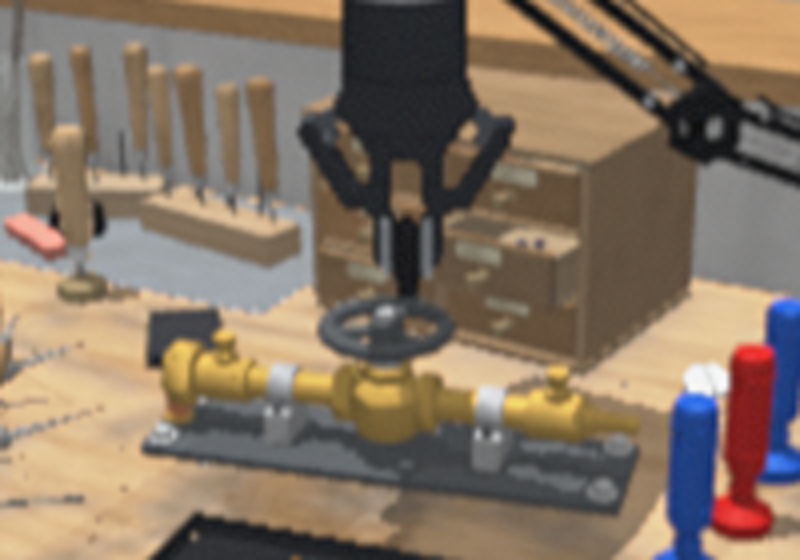

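```bash
cat >> h.py <<'E'
C0=np.array([.6409,-.0443])
def circ(phis,C=C0,r=.036,z=None,base=None):
    b=sense()["ee_pos"] if base is None else np.array(base)
    for f in phis:
        a=np.radians(f);X=C+r*np.array([np.cos(a),np.sin(a)])
        d=X-b[:2];x=np.array([.915,.403]);y=np.array([.403,-.915])
        print(f,(d@x*100).round(2),(d@y*100).round(2))
E
python3 -c "
from h import *
st();circ(range(0,-101,-10))"
```

```text
t 16.18 pos [ 0.6774 -0.0384  0.1069] x [0.915 0.403 0.001] z [ 0.001 -0.    -1.   ] F [0.2 0.  6. ] w 0.0168 j6 1.1
0 -0.28 0.52
-10 -0.58 1.07
-20 -0.97 1.56
-30 -1.45 1.97
-40 -1.98 2.3
-50 -2.57 2.52
-60 -3.18 2.64
-70 -3.81 2.66
-80 -4.43 2.56
-90 -5.02 2.36
-100 -5.57 2.06
```

```bash
python3 -m creep '0 -0.28 0.52 -0.15 0 0 0; 0 -0.58 1.07 -0.15 0 0 0; 0 -0.97 1.56 -0.15 0 0 0; 0 -1.45 1.97 -0.15 0 0 0; 0 -1.45 1.97 -0.15 0 0 0'; python3 -c "
from h import *
st()"; python3 -m creep '0 -0.53 0.33 0 0 0 0; 0 -1.12 0.55 0 0 0 0; 0 -1.73 0.67 0 0 0 0; 0 -2.36 0.69 0 0 0 0; 0 -2.98 0.59 0 0 0 0; 0 -3.57 0.39 0 0 0 0; 0 -3.57 0.39 0 0 0 0'; python3 -c "
from h import *
st()"
```

```text
clock: 16.8
ee_pos: [0.6717, -0.0629, 0.1071]
eef_rot: [0.0, 0.979, 0.206, 0.0]
contact_force: [4.3, -2.8, -7.1]
gripper_width: 0.0169
t 16.8 pos [ 0.6717 -0.0629  0.1071] x [0.915 0.403 0.   ] z [ 3.e-04 -5.e-04 -1.e+00] F [ 4.3 -2.8 -7.1] w 0.0169 j6 1.06
clock: 17.68
ee_pos: [0.6387, -0.0795, 0.1071]
eef_rot: [-0.001, 0.979, 0.206, -0.001]
contact_force: [-0.1, 3.8, -10.4]
gripper_width: 0.0166
t 17.68 pos [ 0.6387 -0.0795  0.1071] x [ 0.915  0.403 -0.002] z [-0.0028  0.0012 -1.    ] F [ -0.1   3.8 -10.4] w 0.0166 j6 1.03
```

```bash
python3 -c "
from h import *
circ(range(-100,-191,-10))"
```

```text
-100 -0.38 -0.14
-110 -0.87 -0.53
-120 -1.28 -1.0
-130 -1.6 -1.54
-140 -1.83 -2.13
-150 -1.95 -2.74
-160 -1.97 -3.37
-170 -1.87 -3.99
-180 -1.67 -4.58
-190 -1.37 -5.13
```

```bash
python3 -m creep '0 -0.38 -0.14 0.05 0 0 0; 0 -0.87 -0.53 0.09 0 0 0; 0 -1.28 -1 0.09 0 0 0; 0 -1.6 -1.54 0.09 0 0 0; 0 -1.83 -2.13 0.09 0 0 0; 0 -1.83 -2.13 0.09 0 0 0'; python3 -c "
from h import *
st();circ(range(-145,-191,-5))"
```

```text
clock: 18.42
ee_pos: [0.615, -0.0678, 0.107]
eef_rot: [-0.0, 0.979, 0.206, 0.0]
contact_force: [2.9, 4.2, -6.4]
gripper_width: 0.0162
t 18.43 pos [ 0.615  -0.0678  0.107 ] x [0.915 0.403 0.   ] z [ 1.e-04  3.e-04 -1.e+00] F [ 2.9  4.2 -6.4] w 0.0162 j6 1.04
-145 -0.21 -0.4
-150 -0.26 -0.72
-155 -0.28 -1.03
-160 -0.27 -1.34
-165 -0.24 -1.65
-170 -0.17 -1.96
-175 -0.09 -2.26
-180 0.03 -2.56
-185 0.17 -2.84
-190 0.33 -3.11
```

```bash
python3 -m creep '0 -0.21 -0.4 0.05 0 0 0; 0 -0.26 -0.72 0.05 0 0 0; 0 -0.28 -1.03 0.05 0 0 0; 0 -0.28 -1.03 0.05 0 0 0'; python3 -c "
from h import *
st()"; python3 -m creep '0 0.01 -0.31 0 0 0 0; 0 0.04 -0.62 0 0 0 0; 0 0.04 -0.62 0 0 0 0'; python3 -c "
from h import *
st()"
```

```text
clock: 18.92
ee_pos: [0.6095, -0.06, 0.107]
eef_rot: [0.0, 0.979, 0.206, 0.001]
contact_force: [6.3, 1.8, -5.5]
gripper_width: 0.0166
t 18.93 pos [ 0.6095 -0.06    0.107 ] x [0.915 0.403 0.002] z [ 2.4e-03 -4.0e-04 -1.0e+00] F [ 6.3  1.8 -5.5] w 0.0166 j6 1.06
clock: 19.3
ee_pos: [0.6072, -0.0544, 0.107]
eef_rot: [0.001, 0.979, 0.206, 0.001]
contact_force: [4.4, 0.5, -4.0]
gripper_width: 0.0166
t 19.3 pos [ 0.6072 -0.0544  0.107 ] x [0.915 0.403 0.002] z [ 2.e-03 -6.e-04 -1.e+00] F [ 4.4  0.5 -4. ] w 0.0166 j6 1.06
```

```bash
cat > fit.py <<'E'
from h import *
from scipy.optimize import least_squares
P=np.array([[.6774,-.0384],[.6717,-.0629],[.6387,-.0795],[.615,-.0678],[.6095,-.06],[.6072,-.0544]])
f=least_squares(lambda q:np.hypot(*(P-q).T)-.036,C0);print(f.x,f.fun*1000)
C=f.x
for p in P: print(np.degrees(np.arctan2(*(p-C)[::-1])).round(1))
E
python3 fit.py; python3 -c "
from h import *
circ(range(-165,-191,-5),C=np.array([.6420,-.0440]))"
```

```text
[ 0.64155489 -0.04351693] [ 0.20848774 -0.16104121  0.09614919 -0.01625324  0.04452687  0.03748058]
8.1
-32.7
-94.5
-137.6
-152.8
-162.4
-165 0.04 -0.1
-170 0.1 -0.41
-175 0.19 -0.71
-180 0.31 -1.0
-185 0.45 -1.28
-190 0.61 -1.55
```

```bash
sed -i 's/^C0=.*/C0=np.array([.64155,-.0435])/' h.py; python3 -c "
from h import *
circ(range(-165,-191,-5))"; python3 -m creep '0 0.05 -0.25 0 0 0 0; 0 0.08 -0.4 0 0 0 0; 0 0.08 -0.4 0 0 0 0'; python3 -c "
from h import *
st()"; python3 -m creep '0 0.04 -0.2 0 0 0 0; 0 0.06 -0.3 0 0 0 0; 0 0.06 -0.3 0 0 0 0'; python3 -c "
from h import *
st()"
```

```text
-165 0.02 -0.16
-170 0.08 -0.47
-175 0.17 -0.77
-180 0.29 -1.07
-185 0.42 -1.35
-190 0.59 -1.62
clock: 19.68
ee_pos: [0.6065, -0.0515, 0.107]
eef_rot: [0.001, 0.979, 0.206, 0.001]
contact_force: [4.9, -6.5, -4.5]
gripper_width: 0.0169
t 19.68 pos [ 0.6065 -0.0515  0.107 ] x [0.915 0.403 0.001] z [ 0.0022 -0.0022 -1.    ] F [ 4.9 -6.5 -4.5] w 0.0169 j6 1.07
clock: 20.05
ee_pos: [0.6065, -0.0511, 0.1071]
eef_rot: [0.003, 0.978, 0.207, 0.001]
contact_force: [7.0, -19.7, -5.5]
gripper_width: 0.0166
t 20.05 pos [ 0.6065 -0.0511  0.1071] x [0.915 0.404 0.001] z [ 0.0036 -0.0058 -1.    ] F [  7.  -19.7  -5.5] w 0.0166 j6 1.08
```

```bash
python3 -m creep '0 0.03 -0.12 0 0 0 0; 0 0.03 -0.12 0 0 0 0; 0 0.03 -0.12 0 0 0 0'; python3 -c "
from h import *
st()"; python3 -m creep '0 -0.08 0.4 0 0 0 0; 0 -0.08 0.4 0 0 0 0; 0 -0.08 0.4 0 0 0 0';  python3 -c "
from h import *
st();circ(range(-149,-149+20*18,18))"
```

```text
clock: 20.42
ee_pos: [0.6065, -0.0508, 0.1071]
eef_rot: [0.004, 0.978, 0.207, 0.001]
contact_force: [8.2, -24.9, -7.2]
gripper_width: 0.0169
t 20.43 pos [ 0.6065 -0.0508  0.1071] x [0.915 0.404 0.001] z [ 0.0041 -0.0072 -1.    ] F [  8.2 -24.9  -7.2] w 0.0169 j6 1.08
clock: 20.8
ee_pos: [0.6065, -0.0515, 0.107]
eef_rot: [0.001, 0.979, 0.206, 0.001]
contact_force: [5.9, -7.9, -2.9]
gripper_width: 0.0169
t 20.8 pos [ 0.6065 -0.0515  0.107 ] x [0.915 0.403 0.001] z [ 0.0022 -0.0022 -1.    ] F [ 5.9 -7.9 -2.9] w 0.0169 j6 1.07
-149 -0.04 1.14
-131 0.27 2.22
-113 0.91 3.15
-95 1.8 3.84
-77 2.86 4.22
-59 3.98 4.26
-41 5.06 3.94
-23 5.99 3.31
-5 6.68 2.42
13 7.07 1.36
31 7.1 0.23
49 6.79 -0.85
67 6.15 -1.78
85 5.26 -2.47
103 4.2 -2.85
121 3.08 -2.89
139 2.0 -2.57
157 1.06 -1.94
175 0.37 -1.05
193 -0.01 0.01
```

```bash
python3 -m creep '0 0 1.32 0.03 0 0 0; 0 0.31 2.4 0.03 0 0 0; 0 0.95 3.33 0.03 0 0 0; 0 1.84 4.02 0.03 0 0 0; 0 2.9 4.4 0.03 0 0 0; 0 4.02 4.44 0.03 0 0 0; 0 5.1 4.12 0.03 0 0 0; 0 6.03 3.49 0.03 0 0 0; 0 6.72 2.6 0.03 0 0 0; 0 7.11 1.54 0.03 0 0 0; 0 7.11 1.54 0.03 0 0 0'; python3 -c "
from h import *
st();circ(range(13,13+20*18,18))"
```

```text
clock: 22.18
ee_pos: [0.6766, -0.0344, 0.1069]
eef_rot: [-0.0, 0.979, 0.206, -0.0]
contact_force: [-0.9, 1.8, 6.5]
gripper_width: 0.0166
t 22.18 pos [ 0.6766 -0.0344  0.1069] x [ 0.915  0.403 -0.   ] z [-4.e-04  6.e-04 -1.e+00] F [-0.9  1.8  6.5] w 0.0166 j6 1.1
13 -0.03 0.09
31 0.0 -1.03
49 -0.31 -2.12
67 -0.95 -3.05
85 -1.84 -3.74
103 -2.9 -4.12
121 -4.02 -4.15
139 -5.1 -3.84
157 -6.03 -3.2
175 -6.72 -2.31
193 -7.1 -1.25
211 -7.14 -0.13
229 -6.82 0.95
247 -6.19 1.88
265 -5.3 2.57
283 -4.24 2.96
301 -3.12 2.99
319 -2.03 2.68
337 -1.1 2.04
355 -0.41 1.15
```

```bash
python3 -m creep '0 0 -1.03 -0.05 0 0 0; 0 -0.31 -2.12 -0.05 0 0 0; 0 -0.95 -3.05 -0.05 0 0 0; 0 -1.84 -3.74 -0.05 0 0 0; 0 -2.9 -4.12 -0.05 0 0 0; 0 -4.02 -4.15 -0.05 0 0 0; 0 -5.1 -3.84 -0.05 0 0 0; 0 -6.03 -3.2 -0.05 0 0 0; 0 -6.72 -2.31 -0.05 0 0 0; 0 -7.1 -1.25 -0.05 0 0 0; 0 -7.14 -0.13 -0.05 0 0 0; 0 -6.82 0.95 -0.05 0 0 0; 0 -6.19 1.88 -0.05 0 0 0; 0 -5.3 2.57 -0.05 0 0 0; 0 -4.24 2.96 -0.05 0 0 0; 0 -3.12 2.99 -0.05 0 0 0; 0 -2.03 2.68 -0.05 0 0 0; 0 -1.1 2.04 -0.05 0 0 0; 0 -0.41 1.15 -0.05 0 0 0; 0 -0.41 1.15 -0.05 0 0 0'
python3 - <<'E'
from h import *
st();circ(range(13,194,18))
p,d=snapshot("scene");cv2.imwrite("pics/s12.png",cv2.resize(p[130:270,180:380,::-1],None,fx=4,fy=4,interpolation=cv2.INTER_CUBIC))
E
```

```text
clock: 24.68
ee_pos: [0.6774, -0.0474, 0.1069]
eef_rot: [0.0, 0.979, 0.206, -0.0]
contact_force: [3.4, 1.5, 6.2]
gripper_width: 0.0169
t 24.68 pos [ 0.6774 -0.0474  0.1069] x [ 0.915  0.403 -0.   ] z [-0. -0. -1.] F [3.4 1.5 6.2] w 0.0169 j6 1.08
13 0.42 -1.13
31 0.45 -2.26
49 0.14 -3.34
67 -0.5 -4.27
85 -1.39 -4.96
103 -2.45 -5.34
121 -3.57 -5.38
139 -4.65 -5.06
157 -5.58 -4.43
175 -6.27 -3.54
193 -6.66 -2.48
```

View pics/s12.png

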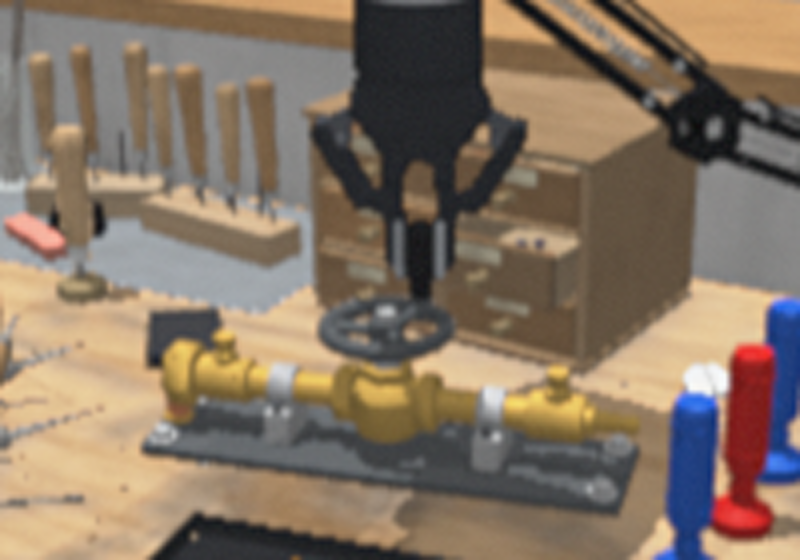

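```bash
python3 -m creep '0 0.42 -1.13 -0.05 0 0 0; 0 0.45 -2.26 -0.05 0 0 0; 0 0.14 -3.34 -0.05 0 0 0; 0 -0.5 -4.27 -0.05 0 0 0; 0 -1.39 -4.96 -0.05 0 0 0; 0 -2.45 -5.34 -0.05 0 0 0; 0 -3.57 -5.38 -0.05 0 0 0; 0 -4.65 -5.06 -0.05 0 0 0; 0 -5.58 -4.43 -0.05 0 0 0; 0 -6.27 -3.54 -0.05 0 0 0; 0 -6.27 -3.54 -0.05 0 0 0'
python3 -c "
from h import *
st();circ([178,181,184,187,190,191,192,193,194])"
```

```text
clock: 26.1
ee_pos: [0.6056, -0.042, 0.1069]
eef_rot: [0.0, 0.979, 0.206, -0.0]
contact_force: [3.3, -4.0, 1.4]
gripper_width: 0.0168
t 26.1 pos [ 0.6056 -0.042   0.1069] x [ 0.915  0.402 -0.001] z [-2.e-04 -9.e-04 -1.e+00] F [ 3.3 -4.   1.4] w 0.0168 j6 1.09
178 -0.01 0.02
181 -0.09 0.2
184 -0.16 0.37
187 -0.22 0.55
190 -0.27 0.73
191 -0.28 0.79
192 -0.29 0.85
193 -0.31 0.92
194 -0.32 0.98
```

```bash
python3 -m creep '0 -0.08 0.2 0 0 0 0; 0 -0.16 0.4 0 0 0 0; 0 -0.22 0.6 0 0 0 0; 0 -0.26 0.75 0 0 0 0; 0 -0.29 0.88 0 0 0 0; 0 -0.29 0.88 0 0 0 0; 0 -0.29 0.88 0 0 0 0'
python3 -c "
from h import *
st();p=sense()['ee_pos'][:2];print(np.degrees(np.arctan2(*(p-C0)[::-1]))%360,go([.6066,-.0516,.1069]))"
```

```text
clock: 26.98
ee_pos: [0.6062, -0.0496, 0.1069]
eef_rot: [-0.0, 0.979, 0.206, -0.001]
contact_force: [-1.5, 2.5, 4.9]
gripper_width: 0.0165
t 26.98 pos [ 0.6062 -0.0496  0.1069] x [ 0.915  0.403 -0.001] z [-1.4e-03 -1.0e-04 -1.0e+00] F [-1.5  2.5  4.9] w 0.0165 j6 1.07
189.73467994626247 [-0.04  0.2  -0.  ]
```

```bash
python3 -m creep '0 -0.02 0.12 0 0 0 0; 0 -0.03 0.22 0 0 0 0; 0 -0.03 0.22 0 0 0 0; 0 -0.03 0.22 0 0 0 0'
python3 -c "
from h import *
st();p=sense()['ee_pos'][:2];print(np.degrees(np.arctan2(*(p-C0)[::-1]))%360)"
```

```text
clock: 27.48
ee_pos: [0.6066, -0.0517, 0.1069]
eef_rot: [-0.0, 0.979, 0.206, -0.001]
contact_force: [-2.0, 2.4, 5.6]
gripper_width: 0.0169
t 27.48 pos [ 0.6066 -0.0517  0.1069] x [ 0.915  0.403 -0.002] z [-0.0018 -0.     -1.    ] F [-2.   2.4  5.6] w 0.0169 j6 1.07
193.21059558078716
```

```bash
python3 -m creep '0 0 0 0 0 0 0; 0 0 0 0 0 0 0; 0 0 0 0 0 0 0; 0 0 0 0 0 0 0'
python3 - <<'E'
from h import *
st();print(abs(sense()["qd"]).max())
p,d=snapshot("scene");cv2.imwrite("pics/s13.png",p[:,:,::-1])
p,d=snapshot("top");cv2.imwrite("pics/t13.png",cv2.resize(p[150:260,140:420,::-1],None,fx=2.8,fy=2.8,interpolation=cv2.INTER_CUBIC))
E
```

```text
clock: 27.98
ee_pos: [0.6066, -0.0517, 0.1069]
eef_rot: [-0.0, 0.979, 0.206, -0.001]
contact_force: [-1.4, 1.8, 6.5]
gripper_width: 0.0166
t 27.98 pos [ 0.6066 -0.0517  0.1069] x [ 0.915  0.403 -0.002] z [-1.7e-03 -1.0e-04 -1.0e+00] F [-1.4  1.8  6.5] w 0.0166 j6 1.07
0.0018643654359118788
```

View pics/s13.png

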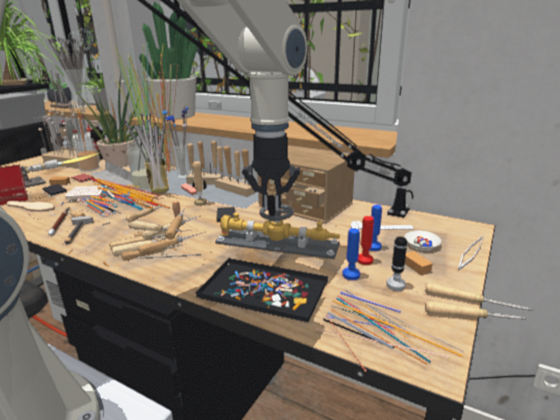

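View pics/t13.png

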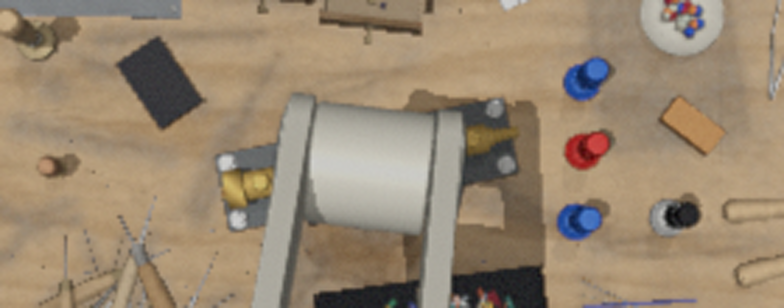

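The probe stands upright at scene pixel (400,262), the look-alikes and bystanders are where they were, and the gripper holds the handle at (272,200) with the arm at rest.

```bash
python3 -c "
from h import *
print(hand_in())"
```

```text
the job is handed in; nothing more can be done
None
```

I carried out every step in the order asked and handed the job in at about 28 s; no verdict was reported.

- **Leak check:** I pressed the probe's foot onto the inlet port with about 14 N, then the outlet port with about 12 N. Both times it was upright and centred to within 1–2 mm, and its height matched seating on the 70 mm tops. I then stood the probe back upright at its starting spot, and the last pictures show it standing there.
- **Handwheel:** I turned it clockwise to the stop, which stalled it with the force rising to about 25 N against roughly 3 N in free running. I then backed it off two full turns.
- **Final state:** The handle is back at 193.2°, measured from the gripper position, against about 193° at the stop, so it is within a few tenths of a degree. The gripper still holds the handle and the arm is at rest. The bystanders and look-alikes look unmoved.

**Checks that disagreed:**
- The wrist camera and the fixed cameras differed by 1–2 mm. I split the difference when lining up the ports.
- The fingers read 16.6 mm on the 19 mm handle, with about 6 N of steady upward force. The grip held throughout.

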